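# Top up the jar-cap tube to its fill mark

### The arm

A 6-joint arm with a two-finger parallel gripper is mounted at the origin on the work surface. World frame = base frame: x ahead of the robot, y to its left, z up, the work surface at z = 0. Lengths are in mm, angles in rad, forces in N, time in s.
With the tool pointing down it reaches from about 350 to 875 mm from the base axis. Payload 4.2 kg.
Tool frame: the origin (TCP) lies at the very end of the fingers, on their centre line; the grasp point (between the pads) lies arm.grip_point_offset behind it (arm.grip_point_offset is the distance from the TCP to the grasp point, in mm); z points along the fingers, y is the line along which they close (so a half turn about z gives the same grasp; the last joint's range is limited). The gripper opens to 85 mm and grips with 20 to 120 N. Pads are 22 mm wide; open, the fingers measure 114 mm over their backs; the gripper's body (76 mm by 85 mm) begins 54 mm behind the grasp point. The pads swing forward as they close: fully open they stand 13 mm farther back than shut.
Start: joints at [1.51, 0.385, 0.008, 0, -1.194, -0.259], TCP at [196.453, 593.3, 231.312] pointing down, gripper open.
Joint ranges: [-3.14, 3.14], [-1.21, 2.06], [-1.07, 1.41], [-3.16, 2.05], [-2.99, -0.16], [-3.1, 3.1]. Speed limits (rad/s): [2.79, 2.79, 3.14, 3.14, 3.14, 3.14].

### API

Orientations are given as a unit quaternion [x, y, z, w].
In Python, from bench import arm, cams, ticket gives the robot as it stands.
- The arm moves only by the tool servo_tool, never from a script. Its argument "commands" is a list that holds one entry, the list of rows, each a list of 7 numbers: the closure in counts, from 0 (fully open) to 255 (shut), then the shift along the tool's x, y, z in m, then the turn, a rotation vector about the tool's x, y, z in degrees. In form: [[[grip, x, y, z, ax, ay, az], ...]]. A call has 1 to 10 rows; each row shifts and turns the commanded pose from where the row before left it, along the tool's axes as they then stand; what a row does not reach is not made up. A row lasts 1/12 s, in which the tool goes at most 41.7 mm and 7.16 degrees, less where a joint would pass 70% of its speed; a pose out of reach is approached as far as the arm can. A call with a gripper value outside its range is refused whole. The fingers move at their own pace and stop on an object; the grip force is fixed at half the most. Time passes only in rows, so rows that do not move let the fingers close. It gives the time, the measured TCP pose, the force, the opening and the grip force at its end, in the units of the state.
- arm.read_state(): the state, without advancing time (a new reading comes with each control period).
- cams.get_image(name): name is "scene" or "top" or "wrist"; returns a dict with "frame" (384x512x3 uint8, blue, green, red), "K" (3x3 intrinsics, pixels), "k1" (the pictures are not rectified: a ray, as slopes to the right and down, at radius r is drawn at 1 + k1 r^2 times it, then the intrinsics apply), "T" (4x4, takes a point from camera to world coordinates). Camera axes: x right, y up, looking along -z (the intrinsics and any distortion apply to the point x, -y, -z); pixel columns grow to the right and rows downward; lengths in mm; the calibration is good to about 2 mm. A picture is of the moment at which its call begins. There is no depth.
- ticket.job_done(): hands the job in; it is judged then, once.
The state is a dict: "clock": time; "joints": joint angles; "joint_vel": joint speeds; "joint_efforts": joint torques, N m; "position": TCP position; "ee_rot": TCP orientation; "contact_force": force on the tool from outside, world axes, zero at the start; "wrist_torque": the same for the moment, N m; "gripper_width": finger opening in mm; "grasp_force": force on a finger pad.
Only numpy, scipy, OpenCV 4.12 (cv2) and the standard library are available. Lean on these libraries where they do the work, as an engineer would, in place of code of your own. Each camera call takes 0.05 s, during which the arm holds its last target. There are 200 camera calls.

### The job

At the mushroom packing counter, top up the clear cap tube: there is one deep jar cap in it already, so drop in the two deep caps that lie on the counter, each lying flat and right side up, one on another, until the stack reaches the dark mark line around the tube. Leave the shallow cap of the same diameter where it lies.

Things in the scene. Friction and masses are not known exactly. Their poses are not given: they have to be found in the camera images.
- tube_mouth (a point): Centre of the open top of a fixed upright clear plastic tube, level with its rim, 84 mm above the counter. Bore 68 mm, wall 4 mm, on a dark square foot 100 mm wide. z is up. Inner floor 78 mm below this point; one loose deep cap lies on it, so 56 mm are free at first. A dark mark line runs round the tube 12 mm below the rim: the height of three deep caps.
- deep_cap_a_center (a point): Centre (half-way up) of a deep white plastic jar cap with fine ribs, a disc 56 mm in diameter and 22 mm high (about 58 mm over the ribs, which are look only), about 30 g, lying flat and loose on the counter, right side up. z is its axis, up.
- deep_cap_b_center (a point): Centre of the second deep cap, the same as the first. The two deep caps and the shallow one lie in any order.
- shallow_cap_center (a point): Centre of a shallow white cap, also 56 mm in diameter but only 8 mm high, loose on the counter: not wanted. Unlisted bystanders: a wide metal lid (90 mm) and two jars (105 mm high) beyond the caps, and a punnet of mushrooms left of the tube.

How it is judged (in metres and radians):
On the way:
1. one of the deep caps lies flat in the tube, on the cap that was there (((horizontal distance between deep_cap_a_center and tube_mouth below 0.01 m and angle between deep_cap_a_center's own z axis and vertical below 0.175 rad and z of deep_cap_a_center in the frame of tube_mouth between -0.08 and -0.038 m) or (horizontal distance between deep_cap_b_center and tube_mouth below 0.01 m and angle between deep_cap_b_center's own z axis and vertical below 0.175 rad and z of deep_cap_b_center in the frame of tube_mouth between -0.08 and -0.038 m))), for 0.2 s.
At the end, for the whole second after the job is handed in: both deep caps lie in the tube within 10 mm of its axis, flat and right side up within 10 degrees, below the rim, and the top of the stack is within 6 mm of the mark line (horizontal distance between each of deep_cap_a_center, deep_cap_b_center and tube_mouth below 0.01 m and angle between each of deep_cap_a_center, deep_cap_b_center's own z axis and vertical below 0.175 rad and z of deep_cap_a_center in the frame of tube_mouth between -0.08 and -0.017 m and z of deep_cap_b_center in the frame of tube_mouth between -0.08 and -0.017 m and z of any of deep_cap_a_center, deep_cap_b_center in the frame of tube_mouth above -0.029 m); the robot touches nothing.
It fails at once if the shallow cap was moved by more than 30 mm (distance of shallow_cap_center from where it was at the start of the episode above 0.03 m).
It also fails if it takes over 54 s, if anything falls off the work surface, if the arm or the gripper's body presses on something with over 40 N, if the wrist force passes 120 N, or if a joint passes its speed limit or range.

## Working session

There is one attempt and no reset: what is moved stays moved. The work goes in short steps, Python scripts to look and compute and a tool call to move; the robot and the scene stay as the last step left them, time stands still between calls to the robot, and variables do not carry over. Pictures are saved under pics/ and viewed, at most 10 in all, crops included, and the job is handed in when it is done.

Besides the shell and the picture viewer there is one more tool, called after "Emit:" as name(argument=value, ...), one argument or row to a line, values as JSON. servo_tool: Moves the arm, as the interface text tells. Its arguments: {"type":"object","properties":{"commands":{"type":"array","items":{"type":"array","items":{"type":"array","items":{"type":"number"}}}}},"required":["commands"]}

```bash
ls; mkdir -p pics
python3 - <<'E'
from bench import arm, cams
import cv2, numpy as np
s=arm.read_state()
print(s, getattr(arm,'grip_point_offset',None))
for n in ("scene","top"):
    d=cams.get_image(n); cv2.imwrite(f"pics/{n}0.png",d["frame"]); print(n,d["K"].tolist(),d["k1"],np.round(d["T"],3).tolist())
E
```

```text
pics
{'clock': 0.0, 'joints': array([ 1.50961025e+00,  3.85559366e-01,  6.60369095e-03, -4.80324744e-04,
       -1.19397123e+00, -2.58575519e-01]), 'joint_vel': array([ 0.00115956,  0.0009226 ,  0.00028145, -0.00059286, -0.00106865,
        0.00176283]), 'joint_efforts': array([-1.08749988e-03, -3.92288303e+01,  1.88398898e+01,  4.18604761e+00,
       -4.69316772e-03, -5.01479050e-06]), 'position': array([196.28062597, 592.764522  , 230.21398114]), 'ee_rot': array([ 9.87231572e-01, -1.59287910e-01, -1.17163634e-04,  1.08209993e-03]), 'contact_force': array([-0.05630497,  0.40620375, -0.95245944]), 'wrist_torque': array([-0.00077058,  0.01299756,  0.07003889]), 'grasp_force': 0.0, 'gripper_width': 85.40501316006295} 18.700000000000003
scene [[372.6732536206409, 0.0, 261.3275992085182], [0.0, 372.6732536206409, 193.09379834508638], [0.0, 0.0, 1.0]] -0.0647576055613882 [[-0.875, -0.318, 0.364, 854.755], [0.483, -0.589, 0.647, 529.203], [0.009, 0.742, 0.67, 649.403], [0.0, 0.0, 0.0, 1.0]]
top [[391.1763133995883, 0.0, 258.58539508624125], [0.0, 391.1763133995883, 190.71746365247563], [0.0, 0.0, 1.0]] -0.009059432199373094 [[0.132, 0.97, -0.206, 400.959], [-0.991, 0.13, -0.023, -42.011], [0.005, 0.208, 0.978, 832.362], [0.0, 0.0, 0.0, 1.0]]
```

View pics/top0.png

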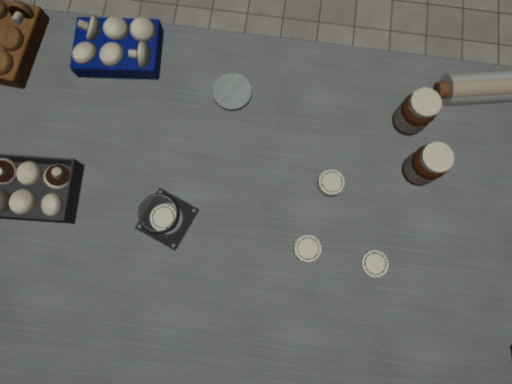

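View pics/scene0.png

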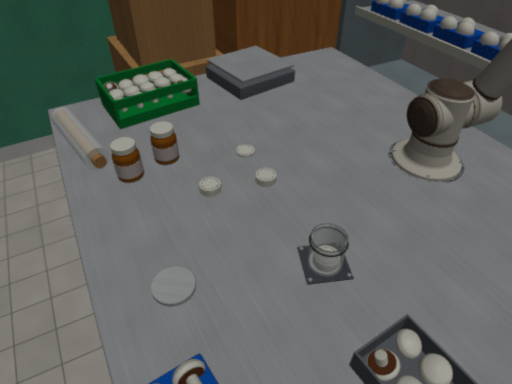

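The top view shows caps near (331,182), (308,248) and (375,264), with the tube rim near (158,212) and its foot near (167,218). In the scene view the thin cap at (246,150) is the shallow one. The deep caps are at (266,177) and (210,186), and the tube is at (328,240).

```bash
cat > h.py <<'E'
import cv2, numpy as np
from scipy.spatial.transform import Rotation as R
def ray(d,px):
    K=d["K"]; D=np.array([d["k1"],0,0,0.])
    u=cv2.undistortPoints(np.array(px,float).reshape(-1,1,2),K,D).reshape(-1,2)
    v=np.c_[u[:,0],-u[:,1],-np.ones(len(u))]@d["T"][:3,:3].T
    return d["T"][:3,3],v
def at_z(d,px,z):
    o,v=ray(d,px); return o+v*((z-o[2])/v[:,2])[:,None]
def proj(d,P):
    p=(np.atleast_2d(P)-d["T"][:3,3])@d["T"][:3,:3]
    p=p*[1,-1,-1]
    return cv2.projectPoints(p,np.zeros(3),np.zeros(3),d["K"],np.array([d["k1"],0,0,0.]))[0].reshape(-1,2)
def blobs(d,thr=150,amin=60,amax=1500):
    f=d["frame"]; m=(f.min(2)>thr).astype(np.uint8)
    n,_,st,c=cv2.connectedComponentsWithStats(m)
    return [(np.round(c[i],1),st[i].tolist()) for i in range(1,n) if amin<st[i][4]<amax]
def tool(s,target):
    "shift in tool axes (mm) from measured TCP to world target"
    return R.from_quat(s["ee_rot"]).inv().apply(np.array(target)-s["position"])
E
python3 - <<'E'
from h import *
from bench import cams
t=cams.get_image("top"); s=cams.get_image("scene")
B=[b for b in blobs(t,130) if 290<b[0][0]<400 and 165<b[0][1]<290]
for c,st in B:
    for z in (22,8):
        P=at_z(t,c,z); print(c,st,z,P.round(1)[0],"scene",proj(s,P).round(1)[0])
print([(c,st) for c,st in blobs(s,130,40) if 190<c[0]<290 and 130<c[1]<200])
g=lambda n,d,x0,x1,y0,y1:cv2.imwrite(n,cv2.resize(d["frame"][y0:y1,x0:x1],None,fx=4,fy=4,interpolation=cv2.INTER_CUBIC))
a=cv2.resize(t["frame"][180:260,125:205],None,fx=5,fy=5,interpolation=cv2.INTER_CUBIC)
b=cv2.resize(s["frame"][215:295,290:370],None,fx=5,fy=5,interpolation=cv2.INTER_CUBIC)
cv2.imwrite("pics/tube.png",np.hstack([a,b]))
E
```

```text
[331.3 181.3] [319, 169, 26, 25, 463] 22 [ 612.9 -174.1   22. ] scene [209.7 183.1]
[331.3 181.3] [319, 169, 26, 25, 463] 8 [ 616.5 -176.4    8. ] scene [208.5 187.1]
[307.3 248. ] [294, 235, 28, 28, 522] 22 [ 465.9 -138.4   22. ] scene [265.9 173.8]
[307.3 248. ] [294, 235, 28, 28, 522] 8 [ 467.  -140.1    8. ] scene [265.1 177.6]
[375.  263.5] [362, 250, 27, 28, 490] 22 [ 452.9 -279.    22. ] scene [246.2 145.8]
[375.  263.5] [362, 250, 27, 28, 490] 8 [ 453.8 -283.1    8. ] scene [245.3 149.1]
[(array([245.2, 149.1]), [237, 145, 18, 9, 122]), (array([265.6, 173.8]), [256, 168, 20, 12, 172]), (array([209.2, 183. ]), [199, 177, 22, 13, 178])]
```

View pics/tube.png

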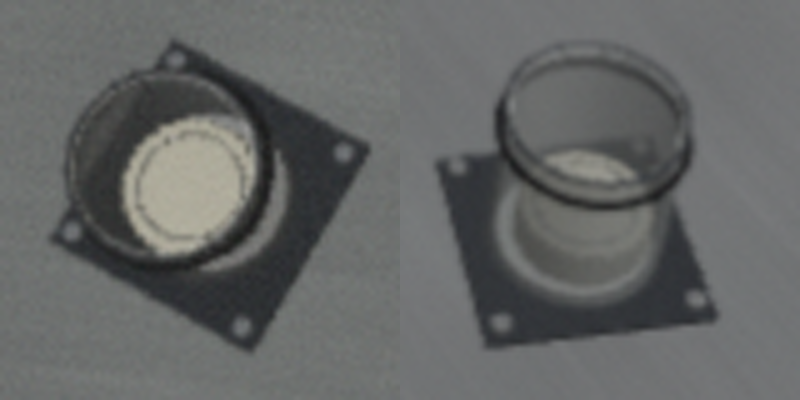

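The crop shows the tube rim, with its foot's four screws clear in both views. In the top half they are at (176,61), (344,152), (242,327) and (73,231). The rim centre there is about (167,168), and about (595,115) in the scene half.

Run:
```python
from h import *
from bench import cams,arm
t=cams.get_image("top"); s=cams.get_image("scene")
u=lambda p,x0,y0:np.array(p,float)/5-0.4+[x0,y0]
sc=at_z(t,u([(176,61),(344,152),(242,327),(73,231)],125,180),6); print(sc.round(1),sc.mean(0).round(1))
ss=at_z(s,u([(55,166),(245,146),(297,299),(101,322)],290,215),6); print(ss.round(1),ss.mean(0).round(1))
print("rim",at_z(t,u([(167,168)],125,180),84).round(1),at_z(s,u([(195,115)],290,215),84).round(1))
st=arm.read_state(); Rm=R.from_quat(st["ee_rot"]).as_matrix(); print(Rm.round(3), R.from_matrix(Rm).as_euler('zyx',degrees=True))
for P in ([466,-139,130],[613,-174,130]): print(tool(st,P).round(1))
```

```text
[[544.6 188.    6. ]
 [515.  109.6   6. ]
 [436.1 139.6   6. ]
 [466.4 217.7   6. ]] [490.5 163.7   6. ]
[[516.1 108.1   6. ]
 [434.4 139.6   6. ]
 [466.5 217.1   6. ]
 [545.  186.8   6. ]] [490.5 162.9   6. ]
rim [[489. 162.  84.]] [[493.1 164.1  84. ]]
[[ 0.949 -0.314 -0.   ]
 [-0.314 -0.949 -0.001]
 [ 0.     0.001 -1.   ]] [ 1.83259762e+01 -1.02031096e-02  1.79961249e+02]
[486.1 610.2 101.4]
[636.7 597.2 101.4]
```

Emit:
servo_tool(
  commands=[
    [[0,0.0243,0.0305,0.002,0,0,0],[0,0.0243,0.0305,0.002,0,0,0],[0,0.0243,0.0305,0.002,0,0,0],[0,0.0243,0.0305,0.002,0,0,0],[0,0.0243,0.0305,0.002,0,0,0],[0,0.0243,0.0305,0.002,0,0,0],[0,0.0243,0.0305,0.002,0,0,0],[0,0.0243,0.0305,0.002,0,0,0],[0,0.0243,0.0305,0.002,0,0,0],[0,0.0243,0.0305,0.002,0,0,0]],
  ],
)

```text
clock: 1.13
position: [331.4, 225.5, 211.5]
ee_rot: [0.987, -0.159, 0.0, -0.0]
contact_force: [1.0, -0.8, 0.6]
gripper_width: 85.1
grasp_force: 0.0
```

Emit:
servo_tool(
  commands=[
    [[0,0.0243,0.0305,0.002,0,0,0],[0,0.0243,0.0305,0.002,0,0,0],[0,0.0243,0.0305,0.002,0,0,0],[0,0.0243,0.0305,0.002,0,0,0],[0,0.0243,0.0305,0.002,0,0,0],[0,0.0243,0.0305,0.008,0,0,0],[0,0.0243,0.0305,0.008,0,0,0],[0,0.0243,0.0305,0.008,0,0,0],[0,0.0243,0.0305,0.008,0,0,0],[0,0.0243,0.0305,0.008,0,0,0]],
  ],
)

```text
clock: 1.97
position: [466.4, -140.6, 161.2]
ee_rot: [0.987, -0.159, 0.0, -0.0]
contact_force: [1.6, 0.5, 0.6]
gripper_width: 85.4
grasp_force: 0.0
```

```bash
cat > st.py <<'E'
import sys
from h import *
from bench import arm
s=arm.read_state()
print(round(s["clock"],2),"pos",s["position"].round(1),"w",round(s["gripper_width"],1),"gf",round(s["grasp_force"],1),"F",s["contact_force"].round(1),"eul",R.from_quat(s["ee_rot"]).as_euler('zyx',degrees=True).round(1),"q6",s["joints"].round(2)[5])
if len(sys.argv)>3: print("shift",tool(s,[float(a) for a in sys.argv[1:4]]).round(1))
E
python3 st.py 465.9 -138.8 60
python3 - <<'E'
from h import *
from bench import cams
w=cams.get_image("wrist"); cv2.imwrite("pics/w1.png",w["frame"])
for c,st in blobs(w,120,500,50000): print(c,st,at_z(w,c,22).round(1)[0])
print(proj(w,[465.9,-138.8,22]).round(1))
E
```

```text
1.97 pos [ 466.4 -140.6  161.2] w 85.4 gf 0.0 F [1.6 0.5 0.6] eul [ 18.3   0.  180. ] q6 1.21
shift [ -1.2  -1.6 101.2]
[104.7 370.2] [82, 351, 46, 33, 990] [268.3 148.1  22. ]
[403.4 370.2] [382, 351, 45, 33, 988] [ 135.3 -254.2   22. ]
[[252.6 182. ]]
```

View pics/w1.png

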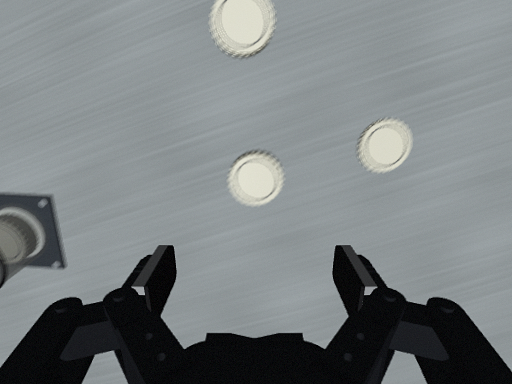

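The wrist view shows cap B at about (256,178), with the predicted position 4 px away. The other deep cap is at (242,22) and the shallow one at (385,146).

Run:
```python
from h import *
from bench import cams,arm
w=cams.get_image("wrist"); f=w["frame"].astype(int)
hsv=cv2.cvtColor(w["frame"],cv2.COLOR_BGR2HSV)
m=((f[...,2]-f[...,0]>3)&(f.min(2)>120)).astype(np.uint8); m=cv2.morphologyEx(m,cv2.MORPH_OPEN,np.ones((3,3),np.uint8))
n,_,st,c=cv2.connectedComponentsWithStats(m)
for i in range(1,n):
    if st[i][4]>400: b=[st[i][0]+st[i][2]/2,st[i][1]+st[i][3]/2]; print(c[i].round(1),b,st[i],at_z(w,c[i],22).round(1)[0],at_z(w,b,18).round(1)[0])
```

```text
[233.8  27.2] [np.float64(234.0), np.float64(30.5)] [ 202    0   64   61 2989] [ 610.  -174.1   22. ] [ 608.4 -173.4   18. ]
[379.1 149.4] [np.float64(378.5), np.float64(149.5)] [ 352  123   53   53 1992] [ 459.2 -277.1   22. ] [ 458.1 -278.    18. ]
[249.1 183.9] [np.float64(249.5), np.float64(184.0)] [ 222  158   55   52 2113] [ 466.7 -139.5   22. ] [ 465.3 -139.5   18. ]
```

```bash
python3 st.py 466.2 -139.2 8
```

```text
2.07 pos [ 466.5 -142.7  159.6] w 85.6 gf 0.0 F [-0.4  0.7  0.5] eul [ 1.87e+01 -1.00e-01  1.80e+02] q6 1.21
shift [ -1.1  -3.4 151.6]
```

Emit:
servo_tool(
  commands=[
    [[0,0,-0.001,0.03,0,0,0],[0,0,0,0.03,0,0,0],[0,0,0,0.03,0,0,0],[0,0,0,0.02,0,0,0],[0,0,0,0.01,0,0,0],[0,0,0,0,0,0,0],[0,0,0,0,0,0,0]],
  ],
)

```text
clock: 2.65
position: [466.4, -137.3, 41.3]
ee_rot: [0.987, -0.159, -0.0, 0.0]
contact_force: [-0.4, 0.4, -0.4]
gripper_width: 85.5
grasp_force: 0.0
```

```bash
python3 st.py 466.2 -139.2 8
```

```text
2.65 pos [ 466.4 -137.3   41.3] w 85.5 gf 0.0 F [-0.4  0.4 -0.4] eul [ 18.3  -0.  180. ] q6 1.2
shift [ 0.4  1.9 33.3]
```

Emit:
servo_tool(
  commands=[
    [[0,0,0.0015,0.012,0,0,0],[0,0,0,0.012,0,0,0],[0,0,0,0.009,0,0,0],[0,0,0,0,0,0,0],[120,0,0,0,0,0,0],[180,0,0,0,0,0,0],[180,0,0,0,0,0,0],[180,0,0,0,0,0,0],[180,0,0,0,0,0,0],[180,0,0,0,0,0,0]],
  ],
)

```text
clock: 3.48
position: [466.9, -139.0, 9.8]
ee_rot: [0.987, -0.159, 0.001, -0.0]
contact_force: [-1.3, 1.1, 5.5]
gripper_width: 53.3
grasp_force: 61.8
```

```bash
python3 st.py 466.2 -139.2 8
```

```text
3.48 pos [ 466.9 -139.     9.8] w 53.3 gf 61.8 F [-1.3  1.1  5.5] eul [1.83e+01 1.00e-01 1.80e+02] q6 1.21
shift [-0.6  0.4  1.8]
```

Emit:
servo_tool(
  commands=[
    [[180,0,0,-0.01,0,0,0],[180,0,0,-0.02,0,0,0],[180,0,0,-0.03,0,0,0],[180,0,0,-0.04,0,0,0],[180,0,0,-0.03,0,0,0],[180,0,0,-0.01,0,0,0],[180,0,0,0,0,0,0]],
  ],
)

```text
clock: 4.07
position: [468.1, -139.1, 152.4]
ee_rot: [0.987, -0.159, 0.005, -0.001]
contact_force: [1.3, -0.3, -1.0]
gripper_width: 53.3
grasp_force: 62.9
```

```bash
python3 st.py 490.5 163.3 120
python3 - <<'E'
from h import *
from bench import cams
w=cams.get_image("wrist"); s=cams.get_image("scene"); 
p=proj(s,[466,-139,150])[0].astype(int); print(p)
y0,x0=max(p[1]-64,0),p[0]-85
c=cv2.resize(s["frame"][y0:y0+128,x0:x0+171],(512,384),interpolation=cv2.INTER_CUBIC)
cv2.imwrite("pics/g1.png",cv2.resize(np.hstack([w["frame"],c]),(800,300)))
E
```

```text
4.07 pos [ 468.1 -139.1  152.4] w 53.3 gf 62.9 F [ 1.3 -0.3 -1. ] eul [ 18.3   0.5 180. ] q6 1.21
shift [ -74.  -294.1   32.6]
[266 132]
```

View pics/g1.png

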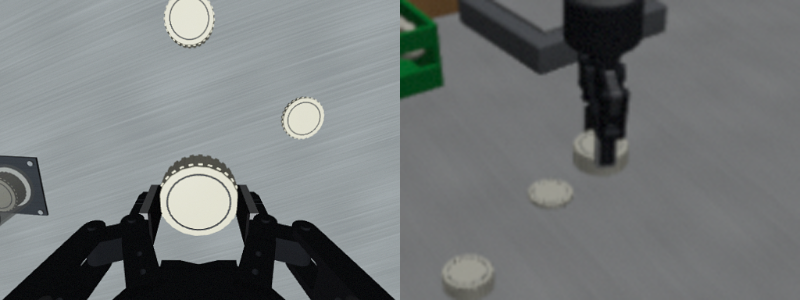

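Cap B is held level, with roughly 11 mm of it showing below the fingertips. Next is the tube.

Emit:
servo_tool(
  commands=[
    [[180,-0.0046,-0.0184,0,0,0,0],[180,-0.0092,-0.0368,0,0,0,0],[180,-0.0092,-0.0368,0,0,0,0],[180,-0.0092,-0.0368,0,0,0,0],[180,-0.0092,-0.0368,0,0,0,0],[180,-0.0092,-0.0368,0,0,0,0],[180,-0.0092,-0.0368,0,0,0,0],[180,-0.0092,-0.0368,0.01,0,0,0],[180,-0.0046,-0.0184,0.014,0,0,0],[180,0,0,0,0,0,0]],
  ],
)

```text
clock: 5.0
position: [486.8, 165.9, 120.0]
ee_rot: [0.988, -0.157, -0.003, 0.002]
contact_force: [-0.8, -0.6, -0.7]
gripper_width: 53.1
grasp_force: 63.0
```

Emit:
servo_tool(
  commands=[
    [[180,0,0,0,0,0,0],[180,0,0,0,0,0,0],[180,0,0,0,0,0,0]],
  ],
)

```text
clock: 5.25
position: [488.3, 162.5, 124.0]
ee_rot: [0.987, -0.16, -0.0, 0.0]
contact_force: [1.1, -0.6, 0.1]
gripper_width: 53.6
grasp_force: 63.0
```

```bash
python3 st.py 490.5 163.3 86
python3 - <<'E'
from h import *
from bench import cams
t=cams.get_image("top"); s=cams.get_image("scene")
cv2.imwrite("pics/o1.png",np.hstack([cv2.resize(d["frame"][y:y+90,x:x+120],(400,300),interpolation=cv2.INTER_CUBIC) for d,x,y in((t,100,160),(s,270,185))]))
E
```

```text
5.25 pos [488.3 162.5 124. ] w 53.6 gf 63.0 F [ 1.1 -0.6  0.1] eul [ 1.84e+01 -1.00e-01  1.80e+02] q6 0.61
shift [ 1.9 -1.5 38. ]
```

View pics/o1.png

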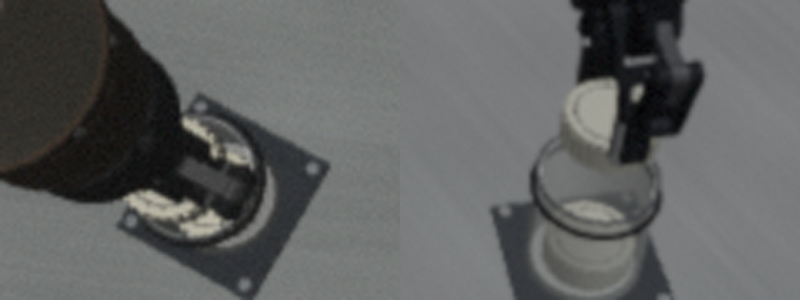

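The cap hangs over the tube mouth in both views, about 2 mm off centre. I'll lower it into the bore.

Emit:
servo_tool(
  commands=[
    [[180,0.002,-0.001,0.01,0,0,0],[180,0,0,0.01,0,0,0],[180,0,0,0.008,0,0,0],[180,0,0,0.006,0,0,0],[180,0,0,0.002,0,0,0],[180,0,0,0,0,0,0],[180,0,0,0,0,0,0]],
  ],
)

```text
clock: 5.93
position: [490.8, 163.9, 88.2]
ee_rot: [0.987, -0.159, -0.0, 0.0]
contact_force: [-0.1, -1.5, -1.2]
gripper_width: 52.9
grasp_force: 63.0
```

```bash
python3 st.py 490.5 163.3 84
python3 - <<'E'
from h import *
from bench import cams
t=cams.get_image("top"); s=cams.get_image("scene")
cv2.imwrite("pics/o2.png",np.hstack([cv2.resize(d["frame"][y:y+90,x:x+120],(400,300),interpolation=cv2.INTER_CUBIC) for d,x,y in((t,100,160),(s,270,185))]))
E
```

```text
5.93 pos [490.8 163.9  88.2] w 52.9 gf 63.0 F [-0.1 -1.5 -1.2] eul [ 18.3  -0.  180. ] q6 0.61
shift [-0.1  0.7  4.2]
```

View pics/o2.png

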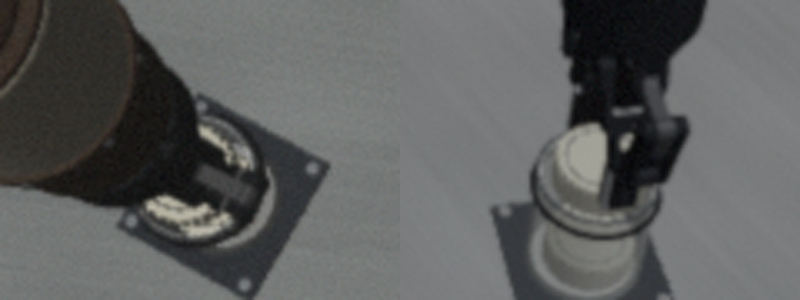

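The cap sits centred in the mouth with no contact force. I'll go 2 mm lower, release and rise.

Emit:
servo_tool(
  commands=[
    [[180,0,0.0005,0.002,0,0,0],[180,0,0,0,0,0,0],[0,0,0,0,0,0,0],[0,0,0,0,0,0,0],[0,0,0,0,0,0,0],[0,0,0,0,0,0,0],[0,0,0,-0.02,0,0,0],[0,0,0,-0.03,0,0,0],[0,0,0,-0.02,0,0,0],[0,0,0,0,0,0,0]],
  ],
)

```text
clock: 6.87
position: [493.3, 164.8, 161.0]
ee_rot: [0.987, -0.159, 0.004, -0.003]
contact_force: [0.4, 0.2, 0.2]
gripper_width: 85.2
grasp_force: 0.0
```

```bash
python3 st.py 612 -174 110
python3 - <<'E'
from h import *
from bench import cams
t=cams.get_image("top"); s=cams.get_image("scene")
cv2.imwrite("pics/o3.png",np.hstack([cv2.resize(d["frame"][y:y+90,x:x+120],(400,300),interpolation=cv2.INTER_CUBIC) for d,x,y in((t,100,160),(s,270,185))]))
E
```

```text
6.87 pos [493.3 164.8 161. ] w 85.2 gf 0.0 F [0.4 0.2 0.2] eul [  18.3    0.5 -179.7] q6 0.62
shift [218.5 285.   50.5]
```

View pics/o3.png

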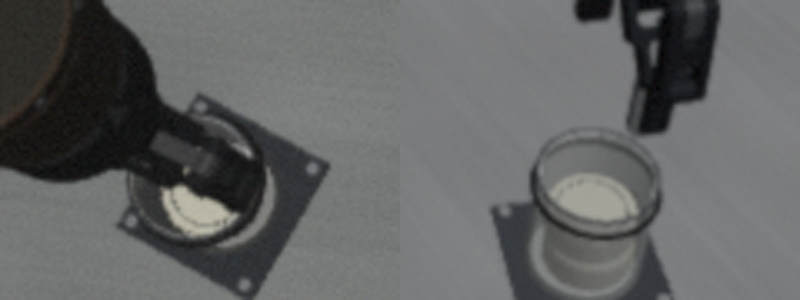

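The first cap lies flat on the one already in the tube. The top of the two-cap stack shows at about (592,197) in the scene half. Now the other deep cap.

Emit:
servo_tool(
  commands=[
    [[0,0.0221,0.0282,0,0,0,0],[0,0.0221,0.0282,0,0,0,0],[0,0.0221,0.0282,0,0,0,0],[0,0.0221,0.0282,0,0,0,0],[0,0.0221,0.0282,0,0,0,0],[0,0.0221,0.0282,0,0,0,0],[0,0.0221,0.0282,0,0,0,0],[0,0.0221,0.0282,0,0,0,0],[0,0.0221,0.0282,0,0,0,0],[0,0.0221,0.0282,0,0,0,0]],
  ],
)

```text
clock: 7.8
position: [611.2, -175.4, 154.4]
ee_rot: [0.987, -0.159, -0.002, 0.0]
contact_force: [1.2, -0.0, 0.0]
gripper_width: 85.0
grasp_force: 0.0
```

Emit:
servo_tool(
  commands=[
    [[0,0,0,0,0,0,0],[0,0,0,0,0,0,0],[0,0,0,0,0,0,0],[0,0,0,0,0,0,0]],
  ],
)

```text
clock: 8.13
position: [611.1, -172.7, 155.5]
ee_rot: [0.987, -0.159, -0.001, -0.0]
contact_force: [-0.5, -0.2, 0.5]
gripper_width: 85.2
grasp_force: 0.0
```

```bash
python3 st.py 612.5 -174.1 9
python3 - <<'E'
from h import *
from bench import cams
w=cams.get_image("wrist"); f=w["frame"].astype(int)
m=((f[...,2]-f[...,0]>3)&(f.min(2)>120)).astype(np.uint8); m=cv2.morphologyEx(m,cv2.MORPH_OPEN,np.ones((3,3),np.uint8))
n,_,st,c=cv2.connectedComponentsWithStats(m)
for i in range(1,n):
    if st[i][4]>400: print(c[i].round(1),st[i],at_z(w,c[i],22).round(1)[0])
E
```

```text
8.13 pos [ 611.1 -172.7  155.5] w 85.2 gf 0.0 F [-0.5 -0.2  0.5] eul [ 1.83e+01 -1.00e-01 -1.80e+02] q6 1.27
shift [  2.    0.9 146.5]
[487.4  53. ] [ 456    0   56  102 4573] [ 662.7 -418.7   22. ]
[255.6 179.3] [ 228  153   56   53 2197] [ 613.6 -175.2   22. ]
[385.2 263.3] [365 249  37  34 792] [ 470.1 -286.8   22. ]
```

Emit:
servo_tool(
  commands=[
    [[0,0.002,0.001,0.03,0,0,0],[0,0,0,0.03,0,0,0],[0,0,0,0.03,0,0,0],[0,0,0,0.02,0,0,0],[0,0,0,0.01,0,0,0],[0,0,0,0,0,0,0],[0,0,0,0,0,0,0]],
  ],
)

```text
clock: 8.77
position: [613.9, -174.7, 37.0]
ee_rot: [0.987, -0.158, 0.0, 0.0]
contact_force: [-0.8, 0.9, 0.1]
gripper_width: 85.6
grasp_force: 0.0
```

```bash
python3 st.py 613 -174.5 9
```

```text
8.77 pos [ 613.9 -174.7   37. ] w 85.6 gf 0.0 F [-0.8  0.9  0.1] eul [ 18.2   0.  180. ] q6 1.28
shift [-1.   0.1 28. ]
```

Emit:
servo_tool(
  commands=[
    [[0,-0.0005,0,0.01,0,0,0],[0,0,0,0.01,0,0,0],[0,0,0,0.008,0,0,0],[0,0,0,0,0,0,0],[120,0,0,0,0,0,0],[180,0,0,0,0,0,0],[180,0,0,0,0,0,0],[180,0,0,0,0,0,0],[180,0,0,0,0,0,0],[180,0,0,0,0,0,0]],
  ],
)

```text
clock: 9.6
position: [613.8, -175.3, 9.4]
ee_rot: [0.987, -0.159, 0.001, 0.0]
contact_force: [0.5, 0.9, 4.8]
gripper_width: 53.2
grasp_force: 63.2
```

Emit:
servo_tool(
  commands=[
    [[180,0,0,-0.01,0,0,0],[180,0,0,-0.02,0,0,0],[180,0,0,-0.03,0,0,0],[180,0,0,-0.04,0,0,0],[180,0,0,-0.03,0,0,0],[180,0,0,-0.01,0,0,0],[180,0,0,0,0,0,0],[180,0,0,0,0,0,0]],
  ],
)

```text
clock: 10.27
position: [612.2, -174.9, 148.1]
ee_rot: [0.987, -0.16, -0.0, -0.0]
contact_force: [-0.7, 0.4, -0.3]
gripper_width: 53.3
grasp_force: 62.9
```

```bash
python3 st.py 490.5 163.3 122
```

```text
10.27 pos [ 612.2 -174.9  148.1] w 53.3 gf 62.9 F [-0.7  0.4 -0.3] eul [  18.4   -0.  -179.9] q6 1.28
shift [-222.  -282.7   26.4]
```

Emit:
servo_tool(
  commands=[
    [[180,-0.0222,-0.0283,0,0,0,0],[180,-0.0222,-0.0283,0,0,0,0],[180,-0.0222,-0.0283,0,0,0,0],[180,-0.0222,-0.0283,0,0,0,0],[180,-0.0222,-0.0283,0,0,0,0],[180,-0.0222,-0.0283,0,0,0,0],[180,-0.0222,-0.0283,0,0,0,0],[180,-0.0222,-0.0283,0,0,0,0],[180,-0.0222,-0.0283,0,0,0,0],[180,-0.0222,-0.0283,0,0,0,0]],
  ],
)

```text
clock: 11.1
position: [488.7, 163.9, 145.8]
ee_rot: [0.987, -0.159, -0.002, 0.002]
contact_force: [0.0, 0.0, -0.6]
gripper_width: 53.5
grasp_force: 62.9
```

Emit:
servo_tool(
  commands=[
    [[180,0,0,0.013,0,0,0],[180,0,0,0.012,0,0,0],[180,0,0,0,0,0,0],[180,0,0,0,0,0,0],[180,0,0,0,0,0,0]],
  ],
)

```text
clock: 11.52
position: [490.9, 162.7, 122.6]
ee_rot: [0.987, -0.159, -0.001, 0.001]
contact_force: [-0.9, 0.4, 0.3]
gripper_width: 53.6
grasp_force: 63.0
```

```bash
python3 st.py 490.7 163.5 86.5
```

```text
11.52 pos [490.9 162.7 122.6] w 53.6 gf 63.0 F [-0.9  0.4  0.3] eul [ 1.840e+01 -1.000e-01  1.799e+02] q6 0.62
shift [-0.4 -0.8 36.1]
```

Emit:
servo_tool(
  commands=[
    [[180,0,-0.0005,0.01,0,0,0],[180,0,0,0.01,0,0,0],[180,0,0,0.008,0,0,0],[180,0,0,0.006,0,0,0],[180,0,0,0.002,0,0,0],[180,0,0,0,0,0,0],[180,0,0,0,0,0,0]],
  ],
)

```text
clock: 12.1
position: [491.4, 163.7, 87.3]
ee_rot: [0.987, -0.159, 0.0, 0.0]
contact_force: [-0.3, 0.2, 0.1]
gripper_width: 53.6
grasp_force: 63.0
```

```bash
python3 st.py 490.7 163.5 86.5
python3 - <<'E'
from h import *
from bench import cams
t=cams.get_image("top"); s=cams.get_image("scene")
cv2.imwrite("pics/o4.png",np.hstack([cv2.resize(d["frame"][y:y+90,x:x+120],(400,300),interpolation=cv2.INTER_CUBIC) for d,x,y in((t,100,160),(s,270,185))]))
E
```

```text
12.1 pos [491.4 163.7  87.3] w 53.6 gf 63.0 F [-0.3  0.2  0.1] eul [ 18.3   0.  180. ] q6 0.62
shift [-0.6  0.5  0.8]
```

View pics/o4.png

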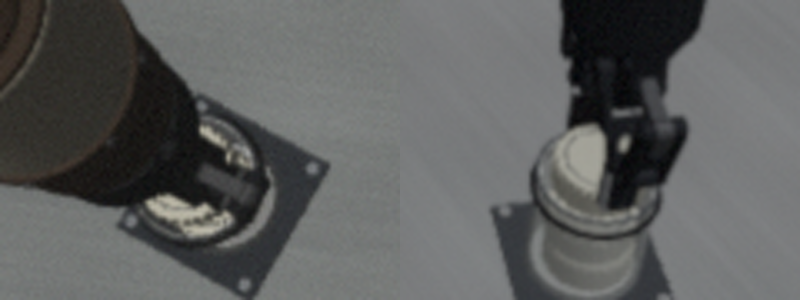

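The second cap is centred in the mouth, same as the first, with no contact. I'll release it the same way.

Emit:
servo_tool(
  commands=[
    [[180,0,0,0.001,0,0,0],[180,0,0,0,0,0,0],[0,0,0,0,0,0,0],[0,0,0,0,0,0,0],[0,0,0,0,0,0,0],[0,0,0,0,0,0,0],[0,0,0,-0.02,0,0,0],[0,0,0,-0.03,0,0,0],[0,0,0,-0.04,0,0,0],[0,0,0,-0.03,0,0,0]],
  ],
)

```text
clock: 13.03
position: [491.7, 163.8, 208.9]
ee_rot: [0.987, -0.159, 0.001, -0.0]
contact_force: [0.5, -0.0, 0.7]
gripper_width: 85.2
grasp_force: 0.0
```

Emit:
servo_tool(
  commands=[
    [[0,0,0,0,0,0,0],[0,0,0,0,0,0,0],[0,0,0,0,0,0,0],[0,0,0,0,0,0,0],[0,0,0,0,0,0,0]],
  ],
)

```text
clock: 13.45
position: [490.6, 163.3, 204.8]
ee_rot: [0.987, -0.159, -0.001, 0.001]
contact_force: [0.2, -0.1, 0.3]
gripper_width: 85.4
grasp_force: 0.0
```

```bash
python3 st.py
python3 - <<'E'
from h import *
from bench import cams
t=cams.get_image("wrist"); s=cams.get_image("scene")
cv2.imwrite("pics/o5.png",np.hstack([cv2.resize(t["frame"],(400,300)),cv2.resize(s["frame"][185:275,270:390],(400,300),interpolation=cv2.INTER_CUBIC)]))
E
```

```text
13.45 pos [490.6 163.3 204.8] w 85.4 gf 0.0 F [ 0.2 -0.1  0.3] eul [ 18.3  -0.2 179.9] q6 0.62
```

View pics/o5.png

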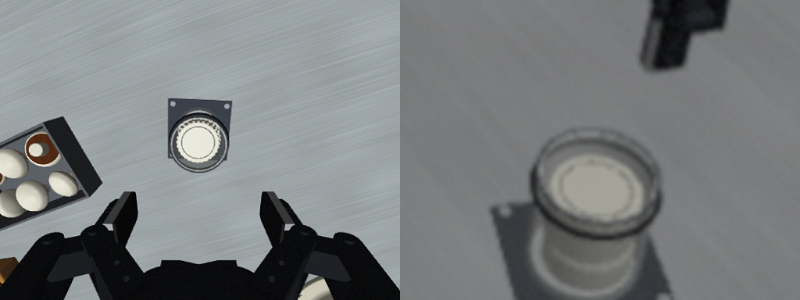

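The stack is flat and level with the dark mark line, with the top cap at about (597,188) in the scene half. The gripper is clear of everything.

```bash
python3 -c "from bench import ticket; print(ticket.job_done())"
```

```text
the job is handed in; nothing more can be done
None
```

Both deep caps are in the tube, lying flat with the top of the stack at the mark line in the last pictures; the shallow cap was never touched, and I handed the job in at about 13.5 s without seeing a verdict.

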